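# Load a film magazine through the scanner dock's sprung gate

### The job

Lay the oblong grey film magazine flat between the low rails of the scanner's loading dock, just outside the sprung double gate. Then push it along through the gate, all the way home: feel for the sprung backstop hidden under the hood and press it in a few millimetres for a moment, gently, never ramming it to the end of its travel or jamming the magazine hard against the dock. Take the hand out so that the gate swings fully shut behind the magazine, and leave the other things on the counter where they are.

Things in the scene. Friction and masses are not known exactly. Their poses are not given: they have to be found in the camera images.
- magazine_center (a point): Centre (18 mm up) of the loose film magazine: grey plastic block, 90 mm long (its x) x 46 wide (its y) x 36 high, edges rounded 3 mm, two flat black discs on top; 0.17 to 0.35 kg. Lies flat on the counter on the robot's right, at various yaws. Both ends are alike, either may go first.
- dock: The fixed loading dock, a low beige channel. Origin on the counter (z = 0) at the middle of the closed gate; x runs level along the channel, the way IN; y to the left looking in. Floor top at z = 6 mm throughout. Gate at x = 0 between two posts (tops z = 46 mm). Inside, no fingers fit beside the magazine: push its rear end with shut fingers reaching down from above.
- lane (a point): Middle of the part outside the gate, on its floor: dock x = -80 mm, z = 6 mm; axes as the dock's. Two low aluminium rails, dock x = -135 to -5 mm, inner faces at y = +-26 mm, 10 mm thick, tops 10 mm above the floor (z = 16 mm); open above, behind and beside. The magazine is laid here.
- bay (a point): Point in the open part of the bay, on its floor: dock x = 60 mm, z = 6 mm. Wall tops at z = 44 mm; inner faces at y = +-34 mm near the gate, narrowing between x = 36 and 52 mm to +-26 mm. Open from above up to x = 90 mm, then a flat hood to x = 200 mm (underside z = 46, top z = 51 mm).
- gate_left (a joint): Left gate leaf: steel flap 28.5 mm long, 34 high, 3 thick, upright hinge at dock y = +30 mm. 0 rad = shut, up to 1.5 swung inward; never outward. Light spring, 0.016 (shut) to 0.034 N m; both leaves resist by about 2 to 6 N. Shuts only once the magazine's rear is 30 mm inside and no finger is in the way. Lift fingers straight up: pulled back out they wedge between the leaves.
- gate_right (a joint): Right leaf, the mirror image, hinged at dock y = -30 mm; 0 = shut, grows to 1.5 rad inward.
- stop_plate (a joint): How far the sprung backstop plate under the hood is pressed in (m): 0 at rest, 0.010 end of travel. Its resting face lies anywhere from dock x = 126 to 158 mm, unreported, to be felt: home, the magazine's rear is 36 to 68 mm inside. Gives at 6 N, then 0.8 N per mm (8 N at 2.5 mm, 12.8 N at 8.5 mm). Let go, it slowly pushes the magazine back to its resting face.
- mouse: Bystander, leave alone: grey computer mouse, about 105 x 60 x 34 mm. Origin at the centre of its underside.
- pot_a: Bystander, leave alone: small black film pot with a grey cap, 34 mm across, 52 mm high. Origin at the centre of its underside.
- pot_b: Bystander, leave alone: second such film pot. Origin at the centre of its underside.
- loupe: Bystander, leave alone: black round loupe, 48 mm across, 46 mm high. Origin at the centre of its underside.
- cartridge: Bystander, leave alone: beige ink cartridge, a 50 x 50 x 54 mm block with a round grey disc on top. Origin at the centre of its underside.
- mug: Bystander, leave alone: white ceramic mug, 80 mm across, 90 mm high. Origin at the centre of its underside.
- air_can: Bystander, leave alone: metal spray can, 52 mm across, 170 mm high. Origin at the centre of its underside.
- slide_box: Bystander, leave alone: clear box with a grey lid, 80 x 130 x 57 mm. Origin at the centre of its underside.
Things that resemble listed ones, but are neither listed nor needed, are in the scene too. What is shaped like the part that bears magazine_center but orange or pink is not meant.

How it is judged:
By the outcome, as a careful person would: the job done as asked, in the order asked, and still so for the second after the job is handed in, with the robot touching nothing.
It also fails if it takes over 72 s, if anything falls off the work surface, if the arm or the gripper's body presses on something with over 40 N, if the wrist force passes 120 N, or if a joint passes its speed limit or range.

### The arm

A 6-joint arm with a two-finger parallel gripper is mounted at the origin on the work surface. World frame = base frame: x ahead of the robot, y to its left, z up, the work surface at z = 0. Lengths are in m, angles in rad, forces in N, time in s.
With the tool pointing down it reaches from about 0.275 to 0.725 m from the base axis. Payload 15.9 kg.
Tool frame: the origin (TCP) lies on the centre line of the jaws, within the pads' length; the fingertips stand 8 mm ahead of it and the grasp point (between the pads) lies 11 mm behind it (tips_ahead is the distance from the TCP to the fingertips, in m); z points along the fingers, y is the line along which they close (so a half turn about z gives the same grasp; the last joint's range is limited). The gripper opens to 85 mm and grips with 20 to 120 N. Pads are 22 mm wide; open, the fingers measure 114 mm over their backs; the gripper's body (76 mm by 85 mm) begins 54 mm behind the grasp point. The pads swing forward as they close: fully open they stand 13 mm farther back than shut.
Start: joints at [1.142, 0.213, -0.034, 1.323, 0, 1.571], TCP at [0.208, 0.455, 0.207] pointing down, gripper open.
Joint ranges: [-2.98, 2.98], [-0.74, 1.72], [-1.14, 1.35], [-2.1, 2.04], [-1.57, 1.44], [-3.14, 3.14]. Speed limits (rad/s): [1.89, 1.89, 2.39, 2.57, 3.14, 3.14].

### API

Orientations are given as a rotation vector (axis times angle).
In Python, from plant import * gives the robot as it stands.
- The arm moves only by the tool move_arm, never from a script. Its argument "targets" is a list of rows, each a list of 7 numbers: the shift along the tool's x, y, z in m, then the turn, a rotation vector about the tool's x, y, z in degrees, then the closure, from 0 (fully open) to 1 (shut). A call has 1 to 12 rows; each row shifts and turns the commanded pose from where the row before left it, along the tool's axes as they then stand; what a row does not reach is not made up. A row lasts 1/8 s, in which the tool goes at most 62.5 mm and 10.7 degrees, less where a joint would pass 70% of its speed; a pose out of reach is approached as far as the arm can. A call is refused whole if a number of a shift passes 0.0625 or a number of a turn 10.7, either way. A call with a gripper value outside its range is refused whole. The fingers move at their own pace and stop on an object; "newtons" is the grip in N (left out, the last holds). Time passes only in rows, so rows that do not move let the fingers close. It gives the time, the measured TCP pose, the force, the opening and the grip force at its end, in the units of the state.
- get_state(): the state, without advancing time (a new reading comes with each control period).
- camera(name): name is "scene" or "top" or "wrist"; returns a dict with "pixels" (384x512x3 uint8, blue, green, red), "intrinsics" (3x3 intrinsics, pixels), "origin" and "orientation" of the camera in the world. Camera axes: x right, y down, z forward; pixel columns grow to the right and rows downward; lengths in m; the calibration is good to about 2 mm. A picture is of the moment at which its call begins. There is no depth.
- job_done(): hands the job in; it is judged then, once.
The state is a dict: "time": time; "joint_positions": joint angles; "qd": joint speeds; "effort": joint torques, N m; "position": TCP position; "eef_rot": TCP orientation; "ft_force": force on the tool from outside, world axes, zero at the start; "ft_torque": the same for the moment, N m; "finger_gap": finger opening in m; "gripper_force": force on a finger pad.
Only numpy, scipy, OpenCV 4.12 (cv2) and the standard library are available. Lean on these libraries where they do the work, as an engineer would, in place of code of your own. Each camera call takes 0.05 s, during which the arm holds its last target. There are 200 camera calls.

## Working session

There is one attempt and no reset: what is moved stays moved. The work goes in short steps, Python scripts to look and compute and a tool call to move; the robot and the scene stay as the last step left them, time stands still between calls to the robot, and variables do not carry over. Pictures are saved under pics/ and viewed, at most 10 in all, crops included, and the job is handed in when it is done.

Besides the shell and the picture viewer there is one more tool, called in YAML: its name, and indented under it one key for each argument. move_arm: Moves the arm, as the interface text tells. Its arguments: {"type":"object","properties":{"targets":{"type":"array"},"newtons":{"type":"number"}},"required":["targets"]}

```bash
mkdir -p pics; ls
cat > h.py <<'E'
from plant import *
import numpy as np, cv2
from scipy.spatial.transform import Rotation as R
def rot(o):
    o=np.array(o,float)
    return o if o.shape==(3,3) else (R.from_rotvec(o).as_matrix() if o.size==3 else R.from_quat(o).as_matrix())
def ray(c,uv,z):
    K=np.array(c["intrinsics"]);d=rot(c["orientation"])@np.linalg.solve(K,[uv[0],uv[1],1]);o=np.array(c["origin"])
    return o+d*(z-o[2])/d[2]
def proj(c,p):
    q=np.array(c["intrinsics"])@rot(c["orientation"]).T@(np.array(p)-np.array(c["origin"])); return q[:2]/q[2]
E
python3 - <<'E'
from h import *
s=get_state();print(s)
for n in("scene","top"):
    c=camera(n);cv2.imwrite(f"pics/{n}0.png",c["pixels"]);print(n,c["intrinsics"],c["origin"],c["orientation"])
    import pickle;pickle.dump(c,open(f"{n}0.pkl","wb"))
E
```

```text
pics
{'time': 0.0, 'joint_positions': array([ 1.14201504e+00,  2.13371411e-01, -3.50829282e-02,  1.32350095e+00,
       -4.01685443e-06,  1.57080232e+00]), 'qd': array([ 0.00167334, -0.00165337, -0.00149622, -0.000691  , -0.00044723,
        0.00080898]), 'effort': array([-1.50169282e-03, -6.86162567e+01,  4.87119234e+01,  1.73177489e-02,
        2.90854987e-04, -2.70914154e-05]), 'position': array([0.20772367, 0.45438831, 0.2061991 ]), 'eef_rot': array([-6.68337787e-01, -3.06943013e+00,  1.78001688e-03]), 'ft_force': array([-0.22769545,  0.70698978,  0.25793516]), 'ft_torque': array([-0.00286283,  0.03083168,  0.0378111 ]), 'gripper_force': 0.0, 'finger_gap': 0.08534434341130487}
scene [[397.98687469   0.         256.61436591]
 [  0.         397.98687469 190.35745604]
 [  0.           0.           1.        ]] [ 1.10009336 -0.62950681  0.88334061] [-2.23447606 -0.82171962  0.32005069]
top [[406.77410463   0.         260.03427587]
 [  0.         406.77410463 191.38934474]
 [  0.           0.           1.        ]] [ 0.42882014 -0.01558245  1.21650992] [-2.17373979  2.12396314 -0.13958725]
```

View pics/top0.png

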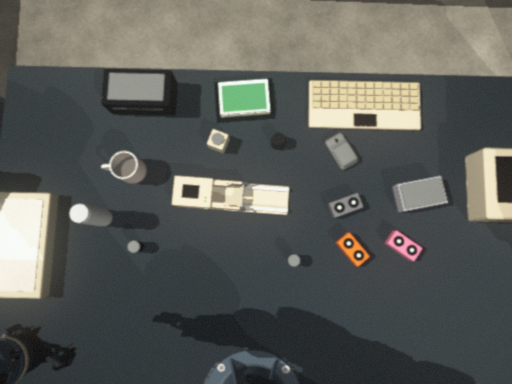

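View pics/scene0.png

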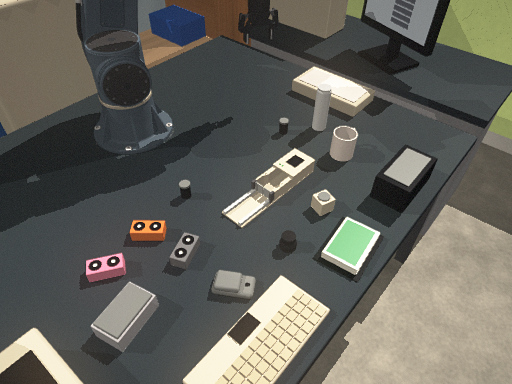

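Candidates in the top view: grey block with two discs (347,205), orange (353,249), pink (404,245), grey mouse (341,151), grey-lidded slide box (420,194). Only the one at (347,205) is grey, oblong and has two black discs. I'll confirm it in an enlarged crop that also shows the dock.

Run:
```python
from h import *
import pickle
c=pickle.load(open("top0.pkl","rb"));im=c["pixels"]
cv2.imwrite("pics/crop.png",cv2.resize(im[165:230,165:375],None,fx=3.8,fy=3.8,interpolation=cv2.INTER_CUBIC))
g=cv2.cvtColor(im,cv2.COLOR_BGR2HSV)
# magazine: brighter than counter in a window
x0,y0=322,185;w=im[y0:225,x0:375];m=(w.max(2)>70).astype(np.uint8);m=cv2.morphologyEx(m,cv2.MORPH_CLOSE,np.ones((9,9)))
k=max(cv2.findContours(m,0,1)[0],key=cv2.contourArea)
b=cv2.boxPoints(cv2.minAreaRect(k))+[x0,y0];print("mag px",b)
P=np.array([ray(c,p,.034) for p in b]);print(P,P.mean(0))
for i in(0,1):
    d=P[i+1]-P[i];print(np.linalg.norm(d),np.degrees(np.arctan2(d[1],d[0])))
x0,y0=165,168;w=im[y0:222,x0:300];m=((w[...,2]>110)).astype(np.uint8);m=cv2.morphologyEx(m,cv2.MORPH_CLOSE,np.ones((15,15)))
k=max(cv2.findContours(m,0,1)[0],key=cv2.contourArea)
b=cv2.boxPoints(cv2.minAreaRect(k))+[x0,y0];print("dock px",b)
for z in(.012,.05):print(np.array([ray(c,p,z) for p in b]))
```

```text
mag px [[322. 185.]
 [374. 185.]
 [374. 224.]
 [322. 224.]]
[[ 0.61253814 -0.18894576  0.034     ]
 [ 0.61602476 -0.34153923  0.034     ]
 [ 0.50160806 -0.33990706  0.034     ]
 [ 0.4981113  -0.18927909  0.034     ]] [ 0.55707056 -0.26491779  0.034     ]
0.15263329910805476 -88.69107036210492
0.11442834845207459 179.18272180826057
dock px [[162.51353836 204.62818909]
 [168.27518082 166.09722424]
 [291.80281067 184.56864548]
 [286.04116821 223.09960938]]
[[ 0.54598657  0.28219951  0.012     ]
 [ 0.66304818  0.27131667  0.012     ]
 [ 0.61519836 -0.10182271  0.012     ]
 [ 0.49959254 -0.08628534  0.012     ]]
[[ 0.54229019  0.27280505  0.05      ]
 [ 0.65565873  0.26226555  0.05      ]
 [ 0.60931848 -0.099102    0.05      ]
 [ 0.49735981 -0.0840548   0.05      ]]
```

View pics/crop.png

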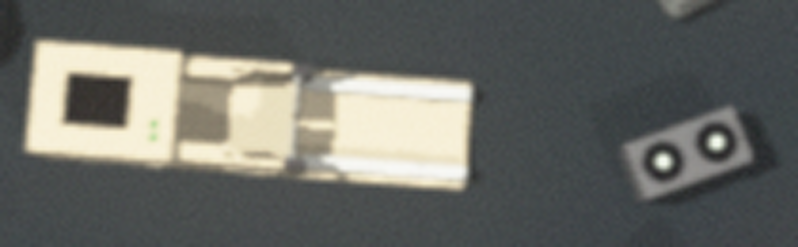

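The crop confirms it: the grey block with two black discs (crop hubs at 663,162 and 717,142), and the dock with its hood at left (30,96) and its open lane end at right (470,136).

Run:
```python
from h import *
import pickle
c=pickle.load(open("top0.pkl","rb"));im=c["pixels"]
u=lambda x,y:((x+.5)/3.8-.5+165,(y+.5)/3.8-.5+165)
q=lambda x,y,z:ray(c,u(x,y),z)
a,b=q(663,162,.036),q(717,142,.036);print("mag",(a+b)/2,np.degrees(np.arctan2(*(a-b)[1::-1])),np.linalg.norm(a-b))
h=(q(35,40,.051)+q(25,152,.051))/2; l=(q(474,83,.016)+q(467,188,.012))/2;d=(h-l);L=np.linalg.norm(d[:2])
print(h,l,L,np.degrees(np.arctan2(d[1],d[0]))); e=d[:2]/L
hf=(q(183,52,.051)+q(176,162,.051))/2;g=(q(297,62,.046)+q(292,178,.046))/2;print("hoodfront",hf,"gate",g)
print("gate est",l[:2]+e*.135,"lane",l[:2]+e*.055)
s=get_state();M=R.from_rotvec(s["eef_rot"]).as_matrix();print(M.round(3))
```

```text
mag [ 0.5559851  -0.25931868  0.036     ] 111.55168300572502 0.0445531592640641
[0.58589229 0.24592866 0.051     ] [ 0.56749582 -0.09232309  0.014     ] 0.33875164377255573 86.88692640759628
hoodfront [0.58004657 0.13166349 0.051     ] gate [0.57272884 0.0441274  0.046     ]
gate est [0.57482722 0.04247769] lane [ 0.57048268 -0.03740425]
[[-0.909  0.416 -0.   ]
 [ 0.416  0.909 -0.001]
 [-0.    -0.001 -1.   ]]
```

move_arm:
  targets:
    - [-0.044,-0.036,0,0,0,0,0]
    - [-0.044,-0.036,0,0,0,0,0]
    - [-0.044,-0.036,0,0,0,0,0]
    - [-0.044,-0.036,0,0,0,0,0]
    - [-0.044,-0.036,0,0,0,0,0]
    - [-0.044,-0.036,0,0,0,0,0]
    - [-0.044,-0.036,0,0,0,0,0]
    - [-0.044,-0.036,0,0,0,0,0]
    - [-0.044,-0.036,0,0,0,0,0]
    - [-0.044,-0.036,0,0,0,0,0]
    - [-0.044,-0.036,0,0,0,0,0]
    - [-0.044,-0.036,0,0,0,0,0]

```text
time: 1.6
position: [0.5089, -0.1596, 0.2065]
eef_rot: [-0.669, -3.069, -0.0]
ft_force: [1.4, 1.2, 0.5]
finger_gap: 0.0852
gripper_force: 0.0
```

move_arm:
  targets:
    - [-0.044,-0.036,0,0,0,0,0]
    - [-0.041,-0.036,0,0,0,0,0]
    - [0,0,0,0,0,8.8,0]
    - [0,0,0,0,0,8.8,0]
    - [0,0,0,0,0,8.8,0]
    - [0,0,0,0,0,8.8,0]
    - [0,0,0,0,0,8.8,0]
    - [0,0,0,0,0,0,0]

```text
time: 2.6
position: [0.5557, -0.2585, 0.2064]
eef_rot: [-1.768, -2.596, 0.0]
ft_force: [-1.0, -0.3, -0.2]
finger_gap: 0.0854
gripper_force: 0.0
```

```bash
cat >> h.py <<'E'
def to(p,yaw):  # shift in tool axes & turn about tool z(deg) to reach world p, tool-y yaw (deg)
    s=get_state();M=R.from_rotvec(s["eef_rot"]).as_matrix();y=np.degrees(np.arctan2(M[1,1],M[0,1]))
    t=-((yaw-y+90)%180-90)
    print("pos",s["position"].round(4),"tooly",y.round(2),"tilt",M[:,2].round(4),"F",s["ft_force"].round(1),"gap",s["finger_gap"],"t",s["time"])
    print("shift",(M.T@(np.array(p)-s["position"])).round(4),"turn",t.round(2))
E
python3 - <<'E'
from h import *
import pickle
to([.556,-.259,.207],21.5)
c=camera("wrist");pickle.dump(c,open("w1.pkl","wb"));cv2.imwrite("pics/w1.png",c["pixels"]);print(proj(c,[.556,-.259,.036]))
E
```

```text
pos [ 0.5557 -0.2585  0.2064] tooly 21.48 tilt [-6.e-04  3.e-04 -1.e+00] F [-1.  -0.3 -0.2] gap 0.08538924017505983 t 2.6
shift [-0.0006  0.0001 -0.0006] turn -0.02
[254.36316925 170.69862309]
```

View pics/w1.png

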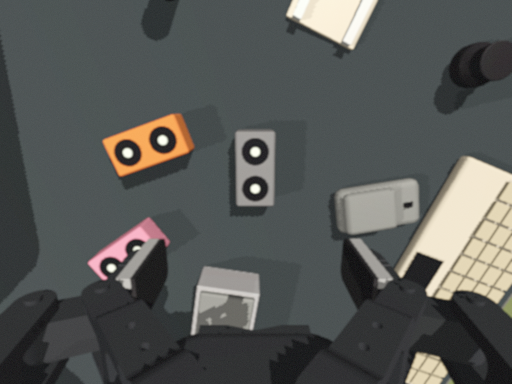

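The magazine's hubs are at (255,152) and (255,189), within 1 px of the prediction and aligned with the fingers. The orange decoy, mouse and slide box are clear of the open fingers.

move_arm:
  targets:
    - [0,0,0.05,0,0,0,0]
    - [0,0,0.05,0,0,0,0]
    - [0,0,0.05,0,0,0,0]
    - [0,0,0.034,0,0,0,0]
    - [0,0,0,0,0,0,0]
    - [0,0,0,0,0,0,1]
    - [0,0,0,0,0,0,1]
    - [0,0,0,0,0,0,1]
    - [0,0,0,0,0,0,1]
    - [0,0,0,0,0,0,1]
  newtons: 30

```text
time: 3.9
position: [0.5559, -0.2586, 0.0229]
eef_rot: [1.769, 2.596, 0.0]
ft_force: [-0.1, 0.7, -0.7]
finger_gap: 0.0
gripper_force: 0.0
```

Run:
```python
from h import *
import pickle
to([.556,-.259,.207],21.5);print(get_state()["gripper_force"])
c=camera("wrist");cv2.imwrite("pics/w2.png",c["pixels"])
print(get_state()["finger_gap"],get_state()["gripper_force"])
```

```text
pos [ 0.5559 -0.2586  0.0229] tooly 21.44 tilt [ 2.e-04 -1.e-04 -1.e+00] F [-0.1  0.7 -0.7] gap 1.3496860098285909e-05 t 3.9
shift [-0.0005 -0.     -0.1841] turn -0.06
0.0
0.00023863056339091442 0.0
```

View pics/w2.png

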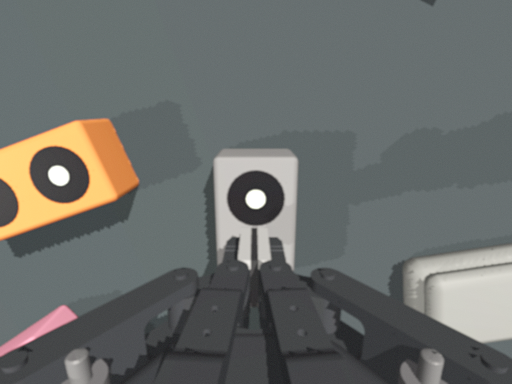

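Run:
```python
from h import *
import plant
print([n for n in dir(plant) if not n.startswith('_')]); print(getattr(plant,'tips_ahead',None))
c=camera("wrist");print(c["origin"],rot(c["orientation"]).round(3))
e=np.array([np.cos(np.radians(111.5)),np.sin(np.radians(111.5)),0]);m=np.array([.556,-.259,0])
for s,z in((.0222,.036),(-.0222,.036),(.045,.036)): print(s,proj(c,m+s*e+[0,0,z]))
p=get_state()["position"];print("tcp",proj(c,p),"tip",proj(c,p-[0,0,.008]))
# size based height: visible hub and width
im=c["pixels"]; r=im[198];print([int(v) for v in r[205:305,2]][::2])
```

```text
['IKError', 'camera', 'get_state', 'job_done', 'tips_ahead']
0.008
[ 0.53034783 -0.19362037  0.18964829] [[ 0.931  0.352  0.099]
 [ 0.366 -0.895 -0.254]
 [-0.001  0.273 -0.962]]
0.0222 [254.09165432 199.1789807 ]
-0.0222 [254.12363536 271.02472635]
0.045 [254.0732847  157.91144786]
tcp [254.18289782 226.58392431] tip [254.18518735 221.71823869]
[95, 66, 68, 68, 72, 150, 187, 199, 202, 202, 196, 113, 50, 50, 49, 52, 52, 52, 53, 49, 135, 255, 255, 255, 255, 255, 255, 255, 255, 255, 218, 57, 51, 48, 52, 54, 49, 54, 49, 67, 178, 203, 202, 201, 193, 173, 111, 96, 95, 94]
```

Run:
```python
from h import *
c=camera("scene");u=proj(c,get_state()["position"]).astype(int);print(u)
a=c["pixels"][u[1]-60:u[1]+40,u[0]-50:u[0]+50];b=cv2.imread("pics/w2.png")[140:290,180:330]
f=lambda i:cv2.resize(i,(400,400),interpolation=cv2.INTER_CUBIC)
cv2.imwrite("pics/c3.png",np.hstack([f(a),f(b)]))
```

```text
[184 249]
```

View pics/c3.png

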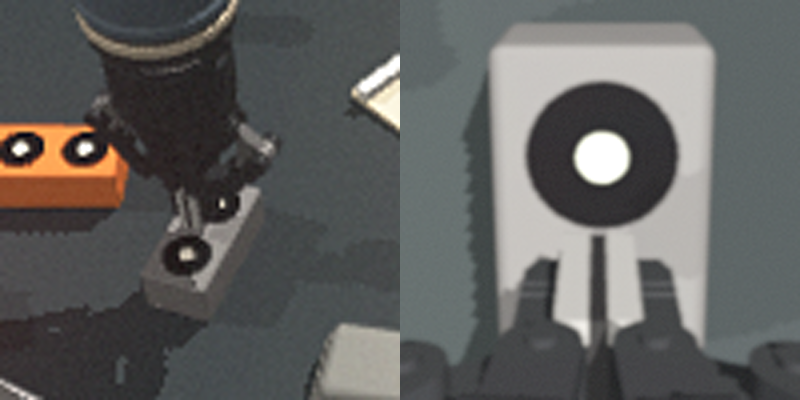

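The magazine is untouched, but the fingers shut above its top, so the tips seem higher than stated. I'll work out the tip height from the two wrist views.

Run:
```python
from h import *
import pickle
c=pickle.load(open("w1.pkl","rb"));print(c["intrinsics"][0][0])
M=R.from_rotvec([1.768,2.596,0]).as_matrix();p=np.array([.5557,-.2585,.2064])
for zz in(-.05,-.04,-.03,-.02,-.005,.008):
  for xx in(-.011,.011):
    print(zz,xx,[proj(c,p+M@[xx,yy,zz]).round(0).tolist() for yy in(-.0425,.0425)], [proj(c,p+M@[xx,0,zz]).round(0).tolist()])
im=cv2.imread("pics/w1.png").max(2)
for r in(235,240,245,255,270,285,300): print(r,im[r,100:180:4].tolist())
```

```text
293.26629378573625
-0.05 -0.011 [[161.0, 291.0], [347.0, 291.0]] [[254.0, 291.0]]
-0.05 0.011 [[157.0, 247.0], [351.0, 248.0]] [[254.0, 248.0]]
-0.04 -0.011 [[168.0, 279.0], [341.0, 279.0]] [[254.0, 279.0]]
-0.04 0.011 [[164.0, 238.0], [344.0, 238.0]] [[254.0, 238.0]]
-0.03 -0.011 [[173.0, 268.0], [335.0, 269.0]] [[254.0, 268.0]]
-0.03 0.011 [[170.0, 229.0], [339.0, 230.0]] [[254.0, 229.0]]
-0.02 -0.011 [[178.0, 259.0], [331.0, 259.0]] [[254.0, 259.0]]
-0.02 0.011 [[175.0, 222.0], [333.0, 222.0]] [[254.0, 222.0]]
-0.005 -0.011 [[184.0, 247.0], [324.0, 247.0]] [[254.0, 247.0]]
-0.005 0.011 [[182.0, 212.0], [327.0, 213.0]] [[254.0, 213.0]]
0.008 -0.011 [[189.0, 238.0], [320.0, 238.0]] [[254.0, 238.0]]
0.008 0.011 [[187.0, 205.0], [322.0, 206.0]] [[254.0, 205.0]]
235 [85, 86, 87, 87, 88, 101, 183, 243, 249, 249, 249, 250, 222, 196, 194, 193, 170, 75, 76, 76]
240 [86, 88, 88, 89, 166, 234, 249, 239, 109, 53, 99, 228, 179, 162, 156, 52, 114, 165, 73, 75]
245 [87, 85, 151, 222, 250, 249, 241, 35, 30, 97, 48, 159, 163, 159, 48, 31, 53, 106, 75, 77]
255 [247, 249, 243, 244, 249, 249, 250, 63, 55, 160, 163, 161, 63, 30, 32, 28, 33, 81, 90, 86]
270 [180, 35, 194, 244, 57, 62, 162, 164, 164, 102, 35, 30, 35, 35, 32, 31, 30, 75, 88, 87]
285 [52, 50, 49, 50, 50, 50, 195, 203, 78, 36, 29, 31, 30, 35, 31, 35, 59, 86, 87, 87]
300 [53, 51, 53, 49, 53, 51, 54, 52, 50, 34, 47, 33, 32, 26, 46, 54, 54, 86, 87, 87]
```

The wrist views put the tips about 28 mm behind the reported TCP when shut and 40 mm when open, not 8 mm ahead. That fits the empty grasp 15 mm above the magazine. I'll go deeper on that basis and watch the force.

move_arm:
  targets:
    - [0,0,0,0,0,0,0]
    - [0,0,0,0,0,0,0]
    - [0,0,0,0,0,0,0]
    - [0,0,0,0,0,0,0]
    - [0,0,0.015,0,0,0,0]
    - [0,0,0.015,0,0,0,0]
    - [0,0,0,0,0,0,0]

```text
time: 4.92
position: [0.5545, -0.2579, -0.0093]
eef_rot: [-1.768, -2.593, 0.001]
ft_force: [-0.2, 0.2, 0.8]
finger_gap: 0.0856
gripper_force: 0.0
```

move_arm:
  targets:
    - [0,0,0.01,0,0,0,0]
    - [0,0,0,0,0,0,1]
    - [0,0,0,0,0,0,1]
    - [0,0,0,0,0,0,1]
    - [0,0,0,0,0,0,1]
  newtons: 30

```text
time: 5.55
position: [0.5561, -0.2587, -0.0169]
eef_rot: [1.769, 2.595, 0.0]
ft_force: [-1.6, 0.4, 3.1]
finger_gap: 0.0457
gripper_force: 31.9
```

move_arm:
  targets:
    - [0,0,-0.03,0,0,0,1]
    - [0,0,-0.04,0,0,0,1]
    - [0,0,-0.04,0,0,0,1]
    - [0,0,0,0,0,8.2,1]
    - [0,0,0,0,0,8.2,1]
    - [0,0,0,0,0,8.2,1]
    - [0,0,0,0,0,0,1]

```text
time: 6.42
position: [0.5557, -0.2584, 0.0925]
eef_rot: [-2.281, -2.16, 0.0]
ft_force: [0.1, -0.8, -2.3]
finger_gap: 0.0453
gripper_force: 32.1
```

Run:
```python
from h import *
import pickle
to([.564,-.157,.1],-3.1)
c=camera("wrist");pickle.dump(c,open("w4.pkl","wb"));cv2.imwrite("pics/w4.png",c["pixels"])
for p in([.575,.0425,.046],[.5675,-.0923,.014],[.5859,.2459,.051]):print(proj(c,p))
```

```text
pos [ 0.5557 -0.2584  0.0925] tooly -3.12 tilt [-3.e-04  2.e-04 -1.e+00] F [ 0.1 -0.8 -2.3] gap 0.0453126860767238 t 6.425
shift [ 0.1017  0.0028 -0.0074] turn -0.02
[ 261.12261309 -390.0031203 ]
[258.55835989 -32.81527309]
[  266.12170646 -1521.98431126]
```

View pics/w4.png

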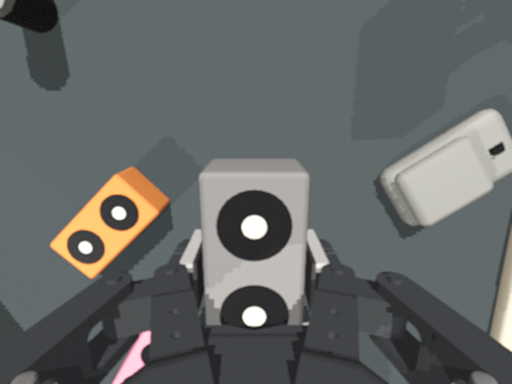

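It's held square in the jaws (hubs at 254,228 and 254,316). The dock isn't in view yet, so I'll move up over the lane end and look.

move_arm:
  targets:
    - [0.05,0,-0.03,0,0,0,1]
    - [0.05,0.002,-0.03,0,0,0,1]
    - [0.05,0,-0.02,0,0,0,1]
    - [0,0,0,0,0,0,1]

```text
time: 6.98
position: [0.5671, -0.106, 0.1745]
eef_rot: [2.273, 2.166, 0.003]
ft_force: [0.0, -0.9, -1.5]
finger_gap: 0.0455
gripper_force: 32.2
```

Run:
```python
from h import *
import pickle
to([.564,-.157,.1],-3.1)
c=camera("wrist");pickle.dump(c,open("w5.pkl","wb"));cv2.imwrite("pics/w5.png",cv2.resize(c["pixels"],(800,600),interpolation=cv2.INTER_CUBIC))
for p in([.575,.0425,.046],[.5675,-.0923,.014],[.5859,.2459,.051]):print(proj(c,p))
```

```text
pos [ 0.5671 -0.106   0.1745] tooly -2.76 tilt [ 2.8e-03  1.0e-04 -1.0e+00] F [ 0.  -0.9 -1.5] gap 0.04545075880902283 t 6.975
shift [-0.0511 -0.0009  0.0745] turn 0.34
[254.96049108  16.32769196]
[253.73830281 159.76890571]
[ 257.04978903 -318.37319362]
```

View pics/w5.png

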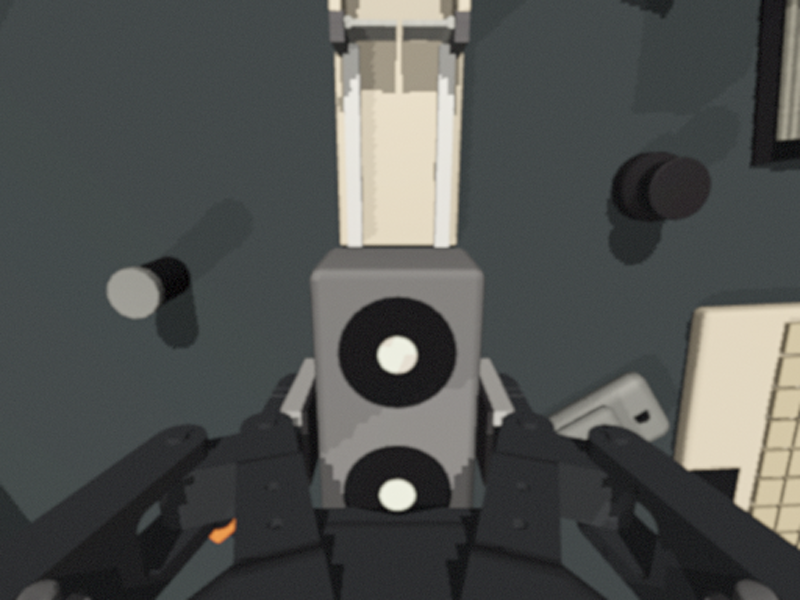

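The view shows the rails' inner edges at (361,240)/(434,240) and (360,100)/(438,100), and the gate split at (400,25), all in the 800-px image. They sit within about 1 px of the predictions.

Run:
```python
from h import *
import pickle
c=pickle.load(open("w5.pkl","rb"));k=1.5625
q=lambda x,y,z:ray(c,((x+.5)/k-.5,(y+.5)/k-.5),z)[:2]
A=(q(361,240,.016)+q(434,240,.016))/2;B=(q(360,100,.016)+q(438,100,.016))/2;G=q(400,22,.04)
print(A,B,G,np.linalg.norm(q(361,240,.016)-q(434,240,.016)),np.linalg.norm(q(360,100,.016)-q(438,100,.016)))
for P,Q in((A,B),(A,G)):print(np.degrees(np.arctan2(*(Q-P)[::-1])))
H=np.array([ray(c,((397.5+.5)/k-.5,(y+.5)/k-.5),.15)[:2] for y in(355,494)]);print(H)
to([.5708,-.0374,.174],-3.1)
```

```text
[ 0.5683925  -0.08486796] [0.57373613 0.007211  ] [0.57597963 0.04603041] 0.051976326407739096 0.051247925575190215
86.6786732504614
86.68273697765257
[[ 0.56652602 -0.11669705]
 [ 0.56303323 -0.19051075]]
pos [ 0.5666 -0.1076  0.1734] tooly -2.86 tilt [ 1.3e-03 -3.0e-04 -1.0e+00] F [-0.2 -0.7 -3.2] gap 0.045690930269893286 t 7.025
shift [ 0.0703  0.0007 -0.0006] turn 0.24
```

move_arm:
  targets:
    - [0.036,0.0005,0,0,0,0.3,1]
    - [0.036,0.0005,0,0,0,0,1]
    - [0,0,0.05,0,0,0,1]
    - [0,0,0.05,0,0,0,1]
    - [0,0,0.05,0,0,0,1]
    - [0,0,0,0,0,0,1]
    - [0,0,0,0,0,0,1]

```text
time: 7.9
position: [0.5721, -0.0377, 0.0243]
eef_rot: [2.287, 2.153, 0.001]
ft_force: [0.3, -0.2, -1.3]
finger_gap: 0.0456
gripper_force: 32.7
```

Run:
```python
from h import *
to([.5712,-.0364,-.010],-3.3)
```

```text
pos [ 0.5721 -0.0377  0.0243] tooly -3.46 tilt [ 1.3e-03 -2.0e-04 -1.0e+00] F [ 0.3 -0.2 -1.3] gap 0.04560733151147802 t 7.9
shift [ 0.0012 -0.001   0.0343] turn -0.16
```

move_arm:
  targets:
    - [0,-0.001,0.012,0,0,0,1]
    - [0,0,0.012,0,0,0,1]
    - [0,0,0.006,0,0,0,1]
    - [0,0,0.003,0,0,0,1]
    - [0,0,0,0,0,0,1]
    - [0,0,0,0,0,0,1]

```text
time: 8.65
position: [0.5704, -0.037, -0.0101]
eef_rot: [2.287, 2.153, 0.0]
ft_force: [0.8, -0.4, -2.5]
finger_gap: 0.0454
gripper_force: 32.8
```

move_arm:
  targets:
    - [0,0,0.0015,0,0,0,1]
    - [0,0,0,0,0,0,1]
    - [0,0,0,0,0,0,1]

```text
time: 9.02
position: [0.5707, -0.037, -0.0109]
eef_rot: [2.287, 2.153, 0.001]
ft_force: [-3.5, 0.2, 12.3]
finger_gap: 0.0455
gripper_force: 39.8
```

move_arm:
  targets:
    - [0,0,-0.0007,0,0,0,1]
    - [0,0,0,0,0,0,0.5]
    - [0,0,0,0,0,0,0.3]
    - [0,0,0,0,0,0,0.3]
    - [0,0,-0.03,0,0,0,0.3]
    - [0,0,-0.05,0,0,0,0.3]
    - [0,0,-0.03,0,0,0,0.3]
    - [-0.055,0,0,0,0,0,1]
    - [-0.055,0,0,0,0,0,1]
    - [0,0,0,0,0,0,1]
    - [0,0,0,0,0,0,1]

```text
time: 10.4
position: [0.5635, -0.1467, 0.0988]
eef_rot: [-2.288, -2.152, -0.0]
ft_force: [-0.0, 0.2, -0.5]
finger_gap: 0.0005
gripper_force: 0.0
```

Run:
```python
from h import *
import pickle
to([.5712,-.0364,-.010],-3.3)
c=camera("wrist");pickle.dump(c,open("w6.pkl","wb"));cv2.imwrite("pics/w6.png",cv2.resize(c["pixels"],(800,600),interpolation=cv2.INTER_CUBIC))
for p in([.5712,-.0364,.042],[.5758,.0435,.046]):print(proj(c,p)*1.5625)
```

```text
pos [ 0.5635 -0.1467  0.0988] tooly -3.5 tilt [-2.e-04  3.e-04 -1.e+00] F [-0.   0.2 -0.5] gap 0.00048333279004597883 t 10.4
shift [0.1105 0.0009 0.1088] turn -0.2
[399.91399663  73.4619899 ]
[ 399.72823097 -154.16313091]
```

View pics/w6.png

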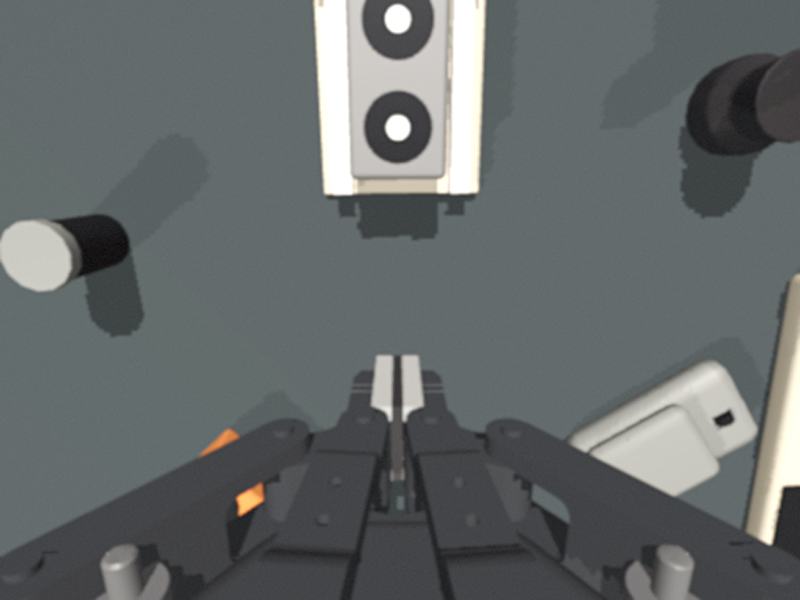

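The magazine lies straight between the rails (hubs at 398,18 and 398,127; rear end at row 178). Next I'll lower the shut fingers behind it, on the dock's centre line.

move_arm:
  targets:
    - [0,0.001,0.04,0,0,-0.2,1]
    - [0,0,0.04,0,0,0,1]
    - [0,0,0.03,0,0,0,1]
    - [0.02,0,0,0,0,0,1]
    - [0.02,0,0,0,0,0,1]
    - [0,0,0,0,0,0,1]
    - [0,0,0,0,0,0,1]

```text
time: 11.32
position: [0.5677, -0.1065, -0.0101]
eef_rot: [2.282, 2.157, 0.001]
ft_force: [0.1, -0.5, -0.2]
finger_gap: 0.0003
gripper_force: 0.0
```

```bash
cat >> h.py <<'E'
def dock():
    s=get_state();a=np.radians(86.7);e=np.array([np.cos(a),np.sin(a)]);d=s["position"][:2]-[.5758,.0435]
    f=s["ft_force"][:2];print("dock x %.1f y %.1f z %.1f mm  Fx %.1f Fy %.1f Fz %.1f t %.2f"%(1e3*d@e,1e3*(d@[-e[1],e[0]]),1e3*s["position"][2],f@e,f@[-e[1],e[0]],s["ft_force"][2],s["time"]))
E
python3 - <<'E'
from h import *
dock();to([.5684,-.0926,-.012],-3.3)
E
```

```text
dock x -150.3 y -0.5 z -10.1 mm  Fx -0.5 Fy -0.1 Fz -0.2 t 11.32
pos [ 0.5677 -0.1065 -0.0101] tooly -3.21 tilt [ 1.6e-03 -4.0e-04 -1.0e+00] F [ 0.1 -0.5 -0.2] gap 0.00030572468043665776 t 11.325
shift [ 0.014  -0.0001  0.0019] turn 0.09
```

move_arm:
  targets:
    - [0.005,0,0,0,0,0,1]
    - [0.005,0,0,0,0,0,1]
    - [0.004,0,0,0,0,0,1]
    - [0.004,0,0,0,0,0,1]
    - [0.005,0,0,0,0,0,1]
    - [0.005,0,0,0,0,0,1]
    - [0.005,0,0,0,0,0,1]
    - [0.005,0,0,0,0,0,1]

```text
time: 12.32
position: [0.5691, -0.0686, -0.0111]
eef_rot: [2.284, 2.157, -0.0]
ft_force: [-0.0, -2.1, 0.6]
finger_gap: 0.0002
gripper_force: 0.8
```

move_arm:
  targets:
    - [0.005,0,0,0,0,0,1]
    - [0.005,0,0,0,0,0,1]
    - [0.005,0,0,0,0,0,1]
    - [0.005,0,0,0,0,0,1]
    - [0.005,0,0,0,0,0,1]
    - [0.005,0,0,0,0,0,1]
    - [0.005,0,0,0,0,0,1]
    - [0.005,0,0,0,0,0,1]

```text
time: 13.32
position: [0.5714, -0.0287, -0.0111]
eef_rot: [2.284, 2.157, -0.0]
ft_force: [0.5, -3.9, 0.5]
finger_gap: 0.0003
gripper_force: 1.7
```

Run:
```python
from h import *
import pickle
c=camera("top");pickle.dump(c,open("t2.pkl","wb"));dock()
```

```text
dock x -71.8 y 0.3 z -11.1 mm  Fx -0.5 Fy -0.0 Fz 0.6 t 13.38
```

move_arm:
  targets:
    - [0.004,0,0,0,0,0,1]
    - [0.004,0,0,0,0,0,1]
    - [0.004,0,0,0,0,0,1]
    - [0.004,0,0,0,0,0,1]
    - [0.004,0,0,0,0,0,1]

```text
time: 14.0
position: [0.5725, -0.0088, -0.0111]
eef_rot: [2.284, 2.157, -0.0]
ft_force: [0.7, -2.7, 0.5]
finger_gap: -0.0002
gripper_force: 1.4
```

move_arm:
  targets:
    - [0.004,0,0,0,0,0,1]
    - [0.004,0,0,0,0,0,1]
    - [0.004,0,0,0,0,0,1]
    - [0.004,0,0,0,0,0,1]
    - [0.004,0,0,0,0,0,1]
    - [0.004,0,0,0,0,0,1]
    - [0.004,0,0,0,0,0,1]

```text
time: 14.88
position: [0.5741, 0.0192, -0.0111]
eef_rot: [-2.284, -2.157, -0.0]
ft_force: [-0.5, -3.5, 1.3]
finger_gap: 0.0002
gripper_force: 1.5
```

move_arm:
  targets:
    - [0.005,0,0,0,0,0,1]
    - [0.005,0,0,0,0,0,1]
    - [0.005,0,0,0,0,0,1]
    - [0.005,0,0,0,0,0,1]
    - [0.005,0,0,0,0,0,1]

```text
time: 15.5
position: [0.5756, 0.0442, -0.0111]
eef_rot: [2.284, 2.157, 0.0]
ft_force: [-0.9, -2.5, 1.3]
finger_gap: -0.0004
gripper_force: 1.5
```

Run:
```python
from h import *
dock();to([.5758,.0435,-.011],-3.3)
```

```text
dock x 0.7 y 0.3 z -11.1 mm  Fx -2.5 Fy 0.8 Fz 1.3 t 15.50
pos [ 0.5756  0.0442 -0.0111] tooly -3.27 tilt [ 1.e-04  0.e+00 -1.e+00] F [-0.9 -2.5  1.3] gap -0.00039251174090762156 t 15.5
shift [-0.0007  0.0003 -0.0001] turn 0.03
```

move_arm:
  targets:
    - [0.004,0,0,0,0,0,1]
    - [0.004,0,0,0,0,0,1]
    - [0.004,0,0,0,0,0,1]
    - [0.004,0,0,0,0,0,1]
    - [0.003,0,0,0,0,0,1]

```text
time: 16.12
position: [0.5766, 0.0631, -0.0111]
eef_rot: [-2.284, -2.157, -0.0]
ft_force: [-0.1, -2.4, 1.1]
finger_gap: -0.0001
gripper_force: 1.8
```

move_arm:
  targets:
    - [0.001,0,0,0,0,0,1]
    - [0.001,0,0,0,0,0,1]
    - [0.001,0,0,0,0,0,1]

```text
time: 16.5
position: [0.5768, 0.0658, -0.0111]
eef_rot: [-2.284, -2.157, 0.0]
ft_force: [-0.2, -2.5, 1.3]
finger_gap: 0.0001
gripper_force: 1.7
```

move_arm:
  targets:
    - [0.001,0,0,0,0,0,1]
    - [0.001,0,0,0,0,0,1]
    - [0.001,0,0,0,0,0,1]

```text
time: 16.88
position: [0.5769, 0.0689, -0.0111]
eef_rot: [-2.284, -2.157, -0.0]
ft_force: [0.3, -2.6, 0.5]
finger_gap: -0.0001
gripper_force: 1.6
```

move_arm:
  targets:
    - [0.001,0,0,0,0,0,1]
    - [0.001,0,0,0,0,0,1]
    - [0.001,0,0,0,0,0,1]

```text
time: 17.25
position: [0.5771, 0.0719, -0.0111]
eef_rot: [-2.284, -2.157, 0.0]
ft_force: [-0.3, -2.5, -0.2]
finger_gap: -0.0004
gripper_force: 1.5
```

move_arm:
  targets:
    - [0.001,0,0,0,0,0,1]
    - [0.001,0,0,0,0,0,1]

```text
time: 17.5
position: [0.5772, 0.0739, -0.0111]
eef_rot: [-2.284, -2.157, 0.0]
ft_force: [0.2, -2.9, -0.0]
finger_gap: -0.0004
gripper_force: 1.5
```

move_arm:
  targets:
    - [0.001,0,0,0,0,0,1]
    - [0.001,0,0,0,0,0,1]
    - [0.001,0,0,0,0,0,1]

```text
time: 17.88
position: [0.5774, 0.077, -0.0111]
eef_rot: [-2.284, -2.157, -0.0]
ft_force: [0.3, -0.8, -1.0]
finger_gap: 0.0001
gripper_force: 0.5
```

move_arm:
  targets:
    - [0.001,0,0,0,0,0,1]
    - [0.001,0,0,0,0,0,1]

```text
time: 18.12
position: [0.5776, 0.0786, -0.0111]
eef_rot: [2.284, 2.157, -0.0]
ft_force: [-0.1, -7.0, 0.8]
finger_gap: -0.0001
gripper_force: 3.5
```

move_arm:
  targets:
    - [0.001,0,0,0,0,0,1]
    - [0,0,0,0,0,0,1]

```text
time: 18.38
position: [0.5777, 0.0792, -0.011]
eef_rot: [2.284, 2.156, -0.001]
ft_force: [0.9, -6.5, -0.4]
finger_gap: -0.0
gripper_force: 3.1
```

move_arm:
  targets:
    - [0.001,0,0,0,0,0,1]
    - [0,0,0,0,0,0,1]

```text
time: 18.62
position: [0.5778, 0.08, -0.011]
eef_rot: [2.284, 2.156, -0.001]
ft_force: [0.3, -7.2, -0.4]
finger_gap: -0.0
gripper_force: 3.7
```

move_arm:
  targets:
    - [0.001,0,0,0,0,0,1]
    - [0,0,0,0,0,0,1]

```text
time: 18.88
position: [0.5779, 0.0809, -0.0111]
eef_rot: [2.284, 2.155, -0.001]
ft_force: [0.6, -7.4, -0.5]
finger_gap: 0.0
gripper_force: 4.1
```

move_arm:
  targets:
    - [0.001,0,0,0,0,0,1]
    - [0.001,0,0,0,0,0,1]
    - [0,0,0,0,0,0,1]
    - [0,0,0,0,0,0,1]

```text
time: 19.38
position: [0.5779, 0.0827, -0.011]
eef_rot: [2.284, 2.155, -0.002]
ft_force: [0.3, -9.8, -0.4]
finger_gap: 0.0003
gripper_force: 4.8
```

move_arm:
  targets:
    - [-0.001,0,0,0,0,0,1]
    - [-0.001,0,0,0,0,0,1]
    - [-0.001,0,0,0,0,0,1]
    - [-0.001,0,0,0,0,0,1]
    - [-0.001,0,0,0,0,0,1]
    - [-0.001,0,0,0,0,0,1]
    - [-0.001,0,0,0,0,0,1]
    - [-0.001,0,0,0,0,0,1]
    - [0,0,0,0,0,0,1]

```text
time: 20.5
position: [0.5773, 0.0758, -0.0111]
eef_rot: [-2.284, -2.157, -0.0]
ft_force: [-0.1, 1.2, -0.4]
finger_gap: 0.0001
gripper_force: 0.0
```

Contact is released and the force is near zero. Now lift straight up.

move_arm:
  targets:
    - [0,0,-0.01,0,0,0,1]
    - [0,0,-0.02,0,0,0,1]
    - [0,0,-0.04,0,0,0,1]
    - [0,0,-0.05,0,0,0,1]
    - [0,0,-0.05,0,0,0,1]
    - [0,0,-0.05,0,0,0,1]
    - [-0.05,0,-0.03,0,0,0,1]
    - [-0.05,0,0,0,0,0,1]
    - [-0.05,0,0,0,0,0,1]
    - [0,0,0,0,0,0,1]
    - [0,0,0,0,0,0,1]

```text
time: 21.88
position: [0.5688, -0.0737, 0.2394]
eef_rot: [2.284, 2.157, 0.001]
ft_force: [0.6, 1.0, -0.3]
finger_gap: -0.0002
gripper_force: 0.0
```

Run:
```python
from h import *
dock()
f=lambda i,h:cv2.resize(i,(int(i.shape[1]*h/i.shape[0]),h),interpolation=cv2.INTER_CUBIC)
e=np.array([np.cos(np.radians(86.7)),np.sin(np.radians(86.7))]);D=lambda x,z:np.r_[np.array([.5758,.0435])+e*x,z]
out=[]
for n in("wrist","scene"):
    c=camera(n);u=proj(c,D(.03,.04)).astype(int);print(n,[proj(c,D(x,.042)).round(0).tolist() for x in(0,.045,.09)])
    h,w=(70,90) if n=="wrist" else (50,50)
    y0,x0=max(u[1]-h,0),max(u[0]-w,0);out.append(f(c["pixels"][y0:u[1]+h,x0:u[0]+w],400)); print(x0,y0,out[-1].shape)
o=np.hstack(out);o=o if o.shape[1]<=800 else cv2.resize(o,(800,400*800//o.shape[1]));cv2.imwrite("pics/fin.png",o);print(o.shape)
```

```text
dock x -117.4 y 0.3 z 239.4 mm  Fx 1.0 Fy -0.6 Fz -0.3 t 21.88
wrist [[255.0, 65.0], [255.0, 21.0], [255.0, -26.0]]
164 0 (400, 679, 3)
scene [[263.0, 187.0], [273.0, 180.0], [282.0, 173.0]]
219 132 (400, 400, 3)
(296, 800, 3)
```

View pics/fin.png

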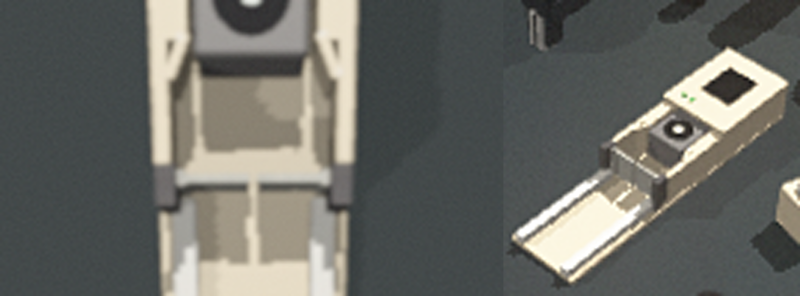

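The last picture shows the gate closed straight across (left panel, row 180) and the magazine behind it, part under the hood. The hand is clear.

```bash
python3 -c "
from plant import *
print(job_done())"
```

```text
the job is handed in; nothing more can be done
None
```

The magazine is home: I pushed it through the gate, pressed the backstop in about 4 mm (peak about 10 N) and lifted the hand clear, the gate closed behind it, and I handed the job in at about 22 s; the first grasp closed on air because the fingertips sat about 36 mm higher than stated.

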